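# Vent a spray pot and take off its cap of unknown thread hand

## Task

The pressure pot clamped in the steel drip tray has to be refilled and is still under pressure: take the brass vent pin from its wooden block, with it press the red vent button recessed in the top of that pot's cap fully down for about a second, and put the pin back in its block. Then unscrew the cap - its thread may be right- or left-handed and is not marked, so try both ways - lift it off and finish still holding it level in the gripper, a hand's breadth above the open neck, so that it drips into the tray. Leave the other pot and the things standing around as they are.

Things in the scene. Friction and masses are not known exactly. Their poses are not given: they have to be found in the camera images.
- tray_stand: Square drip tray of sheet steel, 130 x 130 x 12 mm, with an aluminium clamp collar in the middle (81 mm across, 26 mm high) that holds the pot to be opened. Fixed. Origin: centre of its underside.
- wood_stand: Square pale wooden board, 116 x 116 x 6 mm, with the same clamp collar; it holds the other pot. Fixed. Origin: centre of its underside.
- pot_1: Grey steel pot with a blue band, 72 mm wide, fixed in a stand. Origin: centre of its underside, 6 mm above the table. Shoulder at z = 92 mm, on it a 23 mm tall neck with 3 thread lugs 16 mm from the axis; brass elbow out to 57 mm at +x, top at z = 68 mm. The two pots look alike; one loosens anticlockwise seen from above, the other clockwise; nothing tells which, and either may be in the tray.
- pot_2: Grey steel pot with a blue band, 72 mm wide, fixed in a stand. Origin: centre of its underside, 6 mm above the table. Shoulder at z = 92 mm, on it a 23 mm tall neck with 3 thread lugs 16 mm from the axis; brass elbow out to 57 mm at +x, top at z = 68 mm. The two pots look alike; one loosens anticlockwise seen from above, the other clockwise; nothing tells which, and either may be in the tray.
- cap_1: Round black ribbed cap of pot_1, 47 mm wide, 40 mm tall, 90 g, loose, seated on the shoulder. Origin: centre of its lower edge (pot z = 92 mm), z up, x to the white pointer line on top. Quick thread: turned the wrong way it stops hard within 0.2 rad; the right way it turns lightly, need not rise, lifts straight off at 0.6 to 1.05 rad, then meets a stop. Until then it lifts 2 mm at most.
- cap_2: Round black ribbed cap of pot_2, 47 mm wide, 40 mm tall, 90 g, loose, seated on the shoulder. Origin: centre of its lower edge (pot z = 92 mm), z up, x to the white pointer line on top. Quick thread: turned the wrong way it stops hard within 0.2 rad; the right way it turns lightly, need not rise, lifts straight off at 0.6 to 1.05 rad, then meets a stop. Until then it lifts 2 mm at most.
- cap_1_top (a point): Centre of the top face of cap_1, 40 mm above its lower edge: mouth of the recess (11 mm wide) in which the red vent button sits 3 mm below the face.
- cap_2_top (a point): Centre of the top face of cap_2, 40 mm above its lower edge: mouth of the recess (11 mm wide) in which the red vent button sits 3 mm below the face.
- vent_1 (a joint): Red vent button, 9 mm across, in the top of cap_1: 0 = out, 0.0035 m = fully down; pressed 2.5 mm or more it vents. A spring pushes it back, 2 N at first, 4.6 N fully down.
- vent_2 (a joint): Red vent button, 9 mm across, in the top of cap_2: 0 = out, 0.0035 m = fully down; pressed 2.5 mm or more it vents. A spring pushes it back, 2 N at first, 4.6 N fully down.
- pin_block: Brown wooden block, 60 x 60 x 45 mm, fixed, with one upright hole in the middle of its top, 10 mm wide, 42 mm deep, chamfered. Origin: centre of its underside.
- vent_pin: Vent pin, 86 mm long, 40 g, loose: a steel pin 5 mm thick under a round brass handle 14 mm thick (z = 40 to 86 mm). It stands upright, pin in the block's hole, handle resting on the block's top. Origin: the pin's tip; z points along it to the handle.
- vent_pin_grip (a point): Point on the vent pin's axis at which to hold its handle, 66 mm above the tip.
- owl: White plaster owl, 46 x 55 x 60 mm, loose bystander. Origin: underside.
- table_frog: White plaster frog, 76 x 69 x 38 mm, loose bystander. Origin: underside.
- mixing_cup_blue: Blue plaster-mixing cup, 89 mm across, 62 mm tall, loose bystander. Origin: centre of its underside.
Mind the look-alikes: they are no part of the job. What is shaped like the cap_1 but pink or purple is not meant.

How it is judged:
On the way, in this order (a step that is already met when the one before it is completed fails the run):
1. the vent button of the pot in the drip tray is pressed at least 2.5 mm down with the vent pin held in the gripper, for 0.3 s, its cap still seated (((horizontal distance between pot_1 and tray_stand below 0.03 m and value of joint vent_1 above 0.0025 m and contact force between vent_pin and cap_1 above 1 N and contact force between the fingers and vent_pin above 1 N and z of cap_1 in the frame of pot_1 below 0.1 m) or (horizontal distance between pot_2 and tray_stand below 0.03 m and value of joint vent_2 above 0.0025 m and contact force between vent_pin and cap_2 above 1 N and contact force between the fingers and vent_pin above 1 N and z of cap_2 in the frame of pot_2 below 0.1 m))), for 0.3 s.
2. the vent pin is back in its block, upright, within 6 mm of the hole's axis and let go (horizontal distance between vent_pin and pin_block below 0.006 m and height (world z) of vent_pin below 0.012 m and angle between vent_pin's own z axis and vertical below 0.15 rad and contact force between the fingers and vent_pin below 0.1 N), for 0.2 s.
3. the cap of the pot in the drip tray is turned at least 0.4 rad from its seated direction (((horizontal distance between pot_1 and tray_stand below 0.03 m and angle between the x axis of cap_1 and the x axis of pot_1, either way round above 0.4 rad) or (horizontal distance between pot_2 and tray_stand below 0.03 m and angle between the x axis of cap_2 and the x axis of pot_2, either way round above 0.4 rad))), for 0.05 s.
At the end, for the whole second after the job is handed in: The tray pot's cap is held in the fingers, its lower edge 60 mm or more above the pot's shoulder, within 60 mm of the pot's axis, tilted under 0.35 rad, at rest; the vent pin is in its block (tip under 12 mm, within 6 mm of the axis, tilt under 0.15 rad); the other pot is capped (horizontal distance between vent_pin and pin_block below 0.006 m and height (world z) of vent_pin below 0.012 m and angle between vent_pin's own z axis and vertical below 0.15 rad and ((horizontal distance between pot_1 and tray_stand below 0.03 m and z of cap_1 in the frame of pot_1 above 0.152 m and horizontal distance between cap_1 and pot_1 below 0.06 m and angle between cap_1's own z axis and vertical below 0.35 rad and contact force between the fingers and cap_1 above 1 N and linear speed of cap_1 below 0.05 m/s) or (horizontal distance between pot_2 and tray_stand below 0.03 m and z of cap_2 in the frame of pot_2 above 0.152 m and horizontal distance between cap_2 and pot_2 below 0.06 m and angle between cap_2's own z axis and vertical below 0.35 rad and contact force between the fingers and cap_2 above 1 N and linear speed of cap_2 below 0.05 m/s)) and ((horizontal distance between pot_1 and wood_stand below 0.03 m and z of cap_1 in the frame of pot_1 below 0.1 m) or (horizontal distance between pot_2 and wood_stand below 0.03 m and z of cap_2 in the frame of pot_2 below 0.1 m))); the arm keeps its last pose, push and grip.
It fails at once if the vent button of the other pot pressed by 1.5 mm or its cap moved by 8 mm or turned by 0.3 rad ((horizontal distance between pot_1 and wood_stand below 0.03 m and (value of joint vent_1 above 0.0015 m or distance of cap_1 from where it was at the start of the episode above 0.008 m or angle between the x axis of cap_1 and the x axis of pot_1, either way round above 0.3 rad)) or (horizontal distance between pot_2 and wood_stand below 0.03 m and (value of joint vent_2 above 0.0015 m or distance of cap_2 from where it was at the start of the episode above 0.008 m or angle between the x axis of cap_2 and the x axis of pot_2, either way round above 0.3 rad))).
It fails at once if the owl pushed more than 30 mm from its place (distance of owl from where it was at the start of the episode above 0.03 m).
It fails at once if the frog pushed more than 30 mm from its place (distance of table_frog from where it was at the start of the episode above 0.03 m).
It fails at once if the mixing cup pushed more than 30 mm from its place (distance of mixing_cup_blue from where it was at the start of the episode above 0.03 m).
It also fails if it takes over 53 s, if anything falls off the work surface, if the arm or the gripper's body presses on something with over 40 N, if the wrist force passes 120 N, or if a joint passes its speed limit or range.

## Robot

A 7-joint arm with a two-finger parallel gripper is mounted at the origin on a cart in front of the work surface, level with it; the furniture and walls round the work are solid. World frame = base frame: x ahead of the robot, y to its left, z up, the work surface at z = 0. Lengths are in m, angles in rad, forces in N, time in s.
With the tool pointing down it reaches from about 0.4 to 0.85 m from the base axis. Payload 10.4 kg.
Tool frame: the origin (TCP) lies midway between the tips of the shut fingers; the grasp point (between the pads) lies manip.pinch_z behind it (manip.pinch_z is the distance from the TCP to the grasp point, in m); z points along the fingers, y is the line along which they close (so a half turn about z gives the same grasp; the last joint's range is limited). The gripper opens to 85 mm and grips with 20 to 120 N. Pads are 22 mm wide; open, the fingers measure 114 mm over their backs; the gripper's body (76 mm by 85 mm) begins 54 mm behind the grasp point. The pads swing forward as they close: fully open they stand 13 mm farther back than shut.
Start: joints at [-1.259, 0.332, -0.065, 1.46, 0.022, 1.35, -0.088], TCP at [0.205, 0.59, 0.231] pointing down, gripper open.
Joint ranges: [-2.6, 2.6], [-0.5, 2.12], [-1.47, 1.34], [0.16, 2.42], [-1.27, 4.41], [0.06, 2.06], [-2.6, 2.6]. Speed limits (rad/s): [2.22, 2.22, 2.79, 2.79, 3.14, 3.14, 3.14].

## Interface

Orientations are given as a rotation vector (axis times angle).
In Python, from rig import manip, vision gives the robot as it stands.
- The arm moves only by the shell command python3 -m inch 'ROWS' [FORCE]. ROWS is JSON, a list of rows, each an object with "angular": the turn, a rotation vector about the world's x, y, z in rad, a list of three; "linear": the shift along the world's x, y, z in m, a list of three; "jaw": the closure, from -1 (fully open) to 1 (shut). A call has exactly 5 rows; each row shifts and turns the commanded pose from where the row before left it; what a row does not reach is not made up. A row lasts 1/10 s, in which the tool goes at most 50 mm and 8.59 degrees, less where a joint would pass 70% of its speed; a pose out of reach is approached as far as the arm can. A call is refused whole if a number of a shift passes 0.05 or a number of a turn 0.15, either way. A call with a gripper value outside its range is refused whole. The fingers move at their own pace and stop on an object; FORCE is the grip in N (left out, the last holds). Time passes only in rows, so rows that do not move let the fingers close, or fill a call up. It gives the time, the measured TCP pose, the force, the opening and the grip force at its end, in the units of the state.
- manip.read_state(): the state, without advancing time (a new reading comes with each control period).
- vision.capture(name): name is "side" or "top"; returns the picture (480x640x3 uint8, red, green, blue); there is no depth.
- vision.camera_params(name): a dict with "fx", "fy", "cx", "cy" (pixels), "camera_from_world" (4x4, takes a point from world to camera coordinates). Camera axes: x right, y up, looking along -z (the intrinsics and any distortion apply to the point x, -y, -z); pixel columns grow to the right and rows downward; lengths in m; the calibration is good to about 2 mm. A picture is of the moment at which its call begins. camera_params takes no time and is no camera call.
- manip.hand_in(): hands the job in; it is judged then, once.
The state is a dict: "time_s": time; "joints": joint angles; "dq": joint speeds; "tau": joint torques, N m; "tcp_pos": TCP position; "tcp_rot": TCP orientation; "ft_force": force on the tool from outside, world axes, zero at the start; "ft_torque": the same for the moment, N m; "finger_gap": finger opening in m; "grip_force": force on a finger pad.
Only numpy, scipy, OpenCV 4.12 (cv2) and the standard library are available. Lean on these libraries where they do the work, as an engineer would, in place of code of your own. Each camera call takes 0.05 s, during which the arm holds its last target. There are 200 camera calls.

## Working session

There is one attempt and no reset: what is moved stays moved. The work goes in short steps, Python scripts to look and compute and a shell command to move; the robot and the scene stay as the last step left them, time stands still between calls to the robot, and variables do not carry over. Pictures are saved under pics/ and viewed, at most 10 in all, crops included, and the job is handed in when it is done.

```bash
ls; mkdir -p pics; python3 - <<'E'
from rig import manip, vision
import cv2
for n in ("top","side"):
    cv2.imwrite(f"pics/{n}0.png",vision.capture(n)[:,:,::-1])
    print(n,vision.camera_params(n))
print(manip.read_state(),manip.pinch_z)
E
```

```text
pics
top {'fx': 592.8590362050595, 'fy': 592.8590362050595, 'cx': 319.7832843633906, 'cy': 233.8015620504524, 'camera_from_world': array([[ 0.01534812, -0.99980925, -0.01207907, -0.01437481],
       [ 0.98444851,  0.01299576,  0.17519201, -0.58602694],
       [-0.17500162, -0.01458009,  0.98446018, -1.22907118],
       [ 0.        ,  0.        ,  0.        ,  1.        ]])}
side {'fx': 541.3098366364692, 'fy': 541.3098366364692, 'cx': 328.61400648341584, 'cy': 242.0958784505604, 'camera_from_world': array([[-0.99887142, -0.0436275 ,  0.01877557,  0.59091989],
       [ 0.04047468, -0.57502314,  0.81713536, -0.14080771],
       [-0.02485319,  0.81697309,  0.57613999, -0.96662372],
       [ 0.        ,  0.        ,  0.        ,  1.        ]])}
{'time_s': 0.1, 'joints': array([-1.25861767,  0.33277423, -0.06468518,  1.46085378,  0.02157782,
        1.3498972 , -0.08851813]), 'dq': array([ 0.00029532, -0.00143837,  0.00188876, -0.00271382, -0.00069033,
       -0.00022601, -0.00033341]), 'tau': array([ 1.70875792e-03, -6.26739979e+01,  4.92280663e-02, -3.92431784e+01,
        1.63084612e-02,  6.96478135e-03, -3.26776285e-05]), 'tcp_pos': array([0.20524474, 0.5899857 , 0.23061865]), 'tcp_rot': array([-5.23416555e-01, -3.09751300e+00,  1.92727375e-03]), 'ft_force': array([-0.83531146, -0.05373753,  0.1781738 ]), 'ft_torque': array([-0.01149677, -0.04478296, -0.02590916]), 'grip_force': 0.0, 'finger_gap': 0.08557268902138661} 0.0187
```

View pics/top0.png

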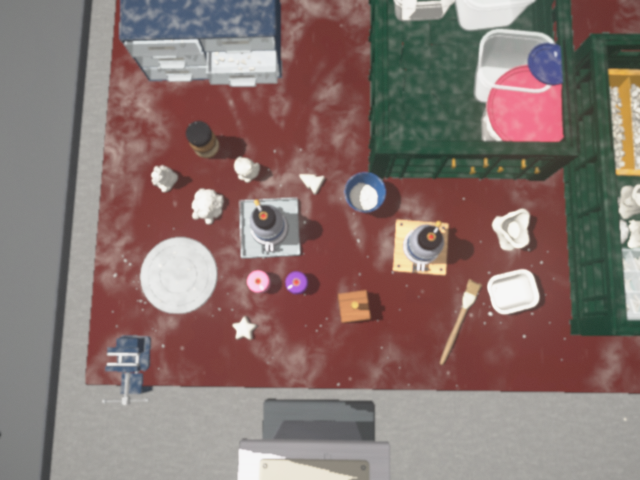

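View pics/side0.png

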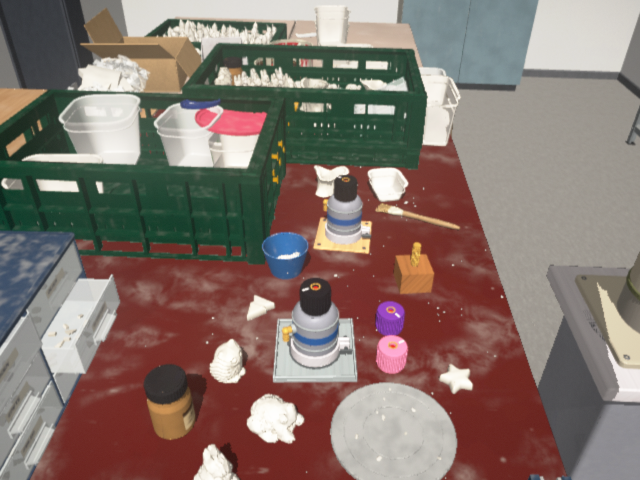

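Top view: the steel tray pot has its black cap at about (264,216), and the wooden-board pot has its cap at about (431,236). The pin block with brass pin is at (355,306). The pink (258,281) and purple (296,283) caps are look-alikes standing on the table, so not meant. I'll enlarge these to confirm and measure.

```bash
python3 - <<'E'
import cv2,numpy as np
t=cv2.imread("pics/top0.png");s=cv2.imread("pics/side0.png")
def c(i,x,y,w,h,k): return cv2.resize(i[y:y+h,x:x+w],None,fx=k,fy=k,interpolation=cv2.INTER_CUBIC)
a=c(t,230,190,80,60,5);b=c(t,325,275,80,60,5);d=c(s,275,265,80,60,5);e=c(s,375,235,80,60,5)
im=np.vstack([np.hstack([a,b]),np.hstack([d,e])])
cv2.imwrite("pics/crop1.png",im)
E
```

```text
(no output)
```

View pics/crop1.png

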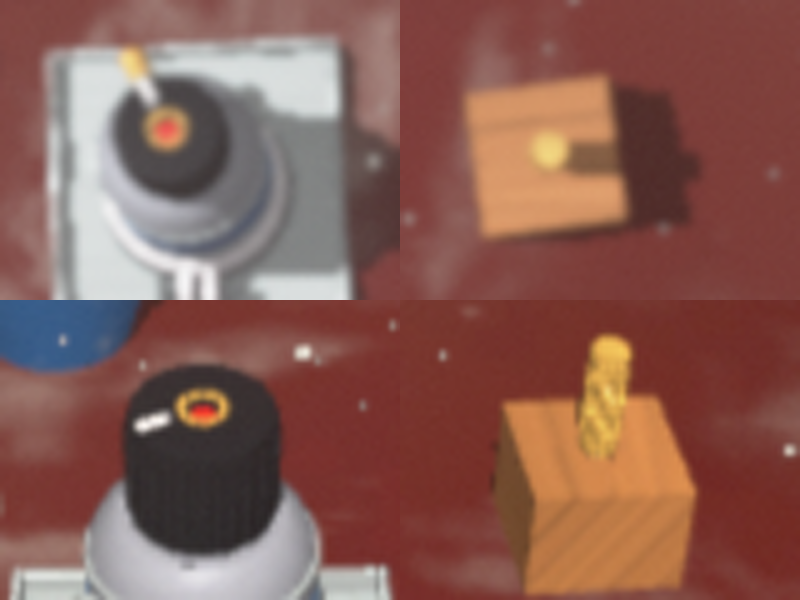

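The crop confirms it. The black cap on the steel tray has the orange-ringed red button at top px (263.0,215.6) and side px (315.2,286.2). The brass pin's top is at top px (354.6,304.8) and side px (417,244.6), in the brown block.

```bash
cat > h.py <<'E'
import numpy as np
from rig import manip, vision
from scipy.spatial.transform import Rotation as R
from scipy.optimize import least_squares
P={n:vision.camera_params(n) for n in("top","side")}
def proj(n,p):
    c=P[n];q=c["camera_from_world"]@np.r_[p,1]
    return np.array([c["cx"]+c["fx"]*q[0]/-q[2],c["cy"]-c["fy"]*q[1]/-q[2]])
def atz(n,uv,z):
    return np.r_[least_squares(lambda p:proj(n,np.r_[p,z])-uv,[.5,0]).x,z]
def tri(a,b):
    r=least_squares(lambda p:np.r_[proj("top",p)-a,proj("side",p)-b],[.5,0,.1]);return r.x,r.fun
E
python3 - <<'E'
from h import *
np.set_printoptions(precision=4,suppress=True)
for nm,a,b,z in(("cap",(263,215.6),(315.2,286.2),.138),("pin",(354.6,304.8),(417,244.6),.091)):
    print(nm,tri(a,b),atz("top",a,z),atz("side",b,z))
print("blk",atz("top",(353.7,305.8),.045))
for u in((318.,293),(346,289.5),(350,318),(321.5,322)): pass
print("othercap",atz("top",(431,235),.138), "purple",atz("top",(296,283),.04))
print("tray corners",[atz("top",u,.012)[:2] for u in((239.5,200),(298,198),(300,256),(241,258))])
print(R.from_rotvec(manip.read_state()["tcp_rot"]).as_matrix())
E
```

```text
cap (array([0.6087, 0.1083, 0.1369]), array([ 0.0986, -0.8385,  0.6054,  0.161 ])) [0.6068 0.1083 0.138 ] [0.6096 0.1093 0.138 ]
pin (array([ 0.4337, -0.0805,  0.0883]), array([ 0.123 , -0.5263,  0.4675,  0.1048])) [ 0.4325 -0.0801  0.091 ] [ 0.4352 -0.077   0.091 ]
blk [ 0.433  -0.0803  0.045 ]
othercap [ 0.5713 -0.2305  0.138 ] purple [0.4802 0.0436 0.04  ]
tray corners [array([0.6682, 0.1768]), array([0.6745, 0.0449]), array([0.5427, 0.0376]), array([0.5365, 0.1683])]
[[-0.9445  0.3286 -0.0004]
 [ 0.3286  0.9445 -0.0012]
 [-0.     -0.0012 -1.    ]]
```

```bash
python3 -m inch '[{"linear":[0.035,-0.035,0],"angular":[0,0,-0.1],"jaw":-1},{"linear":[0.035,-0.035,0],"angular":[0,0,-0.1],"jaw":-1},{"linear":[0.035,-0.035,0],"angular":[0,0,-0.1],"jaw":-1},{"linear":[0.035,-0.035,0],"angular":[0,0,-0.1],"jaw":-1},{"linear":[0.035,-0.035,0],"angular":[0,0,-0.1],"jaw":-1}]' 40
python3 -m inch '[{"linear":[0.005,-0.045,0],"angular":[0,0,-0.1],"jaw":-1},{"linear":[0.005,-0.045,0],"angular":[0,0,-0.1],"jaw":-1},{"linear":[0.005,-0.045,0],"angular":[0,0,-0.1],"jaw":-1},{"linear":[0.005,-0.045,0],"angular":[0,0,-0.1],"jaw":-1},{"linear":[0.005,-0.045,0],"angular":[0,0,-0.1],"jaw":-1}]'
python3 -m inch '[{"linear":[0.005,-0.045,0],"angular":[0,0,0],"jaw":-1},{"linear":[0.005,-0.045,0],"angular":[0,0,0],"jaw":-1},{"linear":[0.005,-0.045,0],"angular":[0,0,0],"jaw":-1},{"linear":[0.005,-0.045,0],"angular":[0,0,0],"jaw":-1},{"linear":[0,0,0],"angular":[0,0,0],"jaw":-1}]'
python3 -c "
from h import *
s=manip.read_state();print(s['joints'],s['tcp_pos'],R.from_rotvec(s['tcp_rot']).as_matrix())"
```

```text
time_s: 0.6
tcp_pos: [0.3814, 0.4135, 0.2311]
tcp_rot: [-1.279, -2.869, 0.0]
ft_force: [1.2, 0.2, 0.4]
finger_gap: 0.0853
grip_force: 0.0
time_s: 1.1
tcp_pos: [0.4051, 0.1884, 0.2311]
tcp_rot: [-1.949, -2.463, 0.0]
ft_force: [1.2, 0.6, 0.2]
finger_gap: 0.0855
grip_force: 0.0
time_s: 1.6
tcp_pos: [0.4255, 0.0046, 0.2314]
tcp_rot: [1.954, 2.459, 0.0]
ft_force: [-0.1, 0.6, 0.5]
finger_gap: 0.0852
grip_force: 0.0
[-0.67050959 -0.16440645  0.50437821  1.97237931  0.08195446  1.31386144
  0.0351585 ] [0.425456   0.00462902 0.23144689] [[-2.25883330e-01  9.74154271e-01  4.22092829e-04]
 [ 9.74154356e-01  2.25883354e-01 -9.55559546e-06]
 [-1.04652368e-04  4.09025118e-04 -9.99999911e-01]]
```

```bash
python3 -m inch '[{"linear":[0.004,-0.042,0],"angular":[0,0,0],"jaw":-1},{"linear":[0.004,-0.042,-0.02],"angular":[0,0,0],"jaw":-1},{"linear":[0,0,-0.045],"angular":[0,0,0],"jaw":-1},{"linear":[0,0,-0.045],"angular":[0,0,0],"jaw":-1},{"linear":[0,0,-0.035],"angular":[0,0,0],"jaw":-1}]'
python3 -m inch '[{"linear":[0,0,-0.024],"angular":[0,0,0],"jaw":-1},{"linear":[0,0,-0.010],"angular":[0,0,0],"jaw":-1},{"linear":[0,0,0],"angular":[0,0,0],"jaw":1},{"linear":[0,0,0],"angular":[0,0,0],"jaw":1},{"linear":[0,0,0],"angular":[0,0,0],"jaw":1}]'
python3 -m inch '[{"linear":[0,0,0],"angular":[0,0,0],"jaw":1},{"linear":[0,0,0],"angular":[0,0,0],"jaw":1},{"linear":[0,0,0],"angular":[0,0,0],"jaw":1},{"linear":[0,0,0],"angular":[0,0,0],"jaw":1},{"linear":[0,0,0],"angular":[0,0,0],"jaw":1}]'
```

```text
time_s: 2.1
tcp_pos: [0.4323, -0.0737, 0.0842]
tcp_rot: [-1.945, -2.466, 0.001]
ft_force: [0.6, 0.4, 0.2]
finger_gap: 0.0855
grip_force: 0.0
time_s: 2.6
tcp_pos: [0.4343, -0.0736, 0.0536]
tcp_rot: [1.943, 2.467, 0.003]
ft_force: [0.1, -0.2, 0.4]
finger_gap: 0.044
grip_force: 0.0
time_s: 3.1
tcp_pos: [0.4339, -0.0736, 0.053]
tcp_rot: [1.944, 2.467, 0.002]
ft_force: [-1.4, 0.2, 7.3]
finger_gap: 0.0129
grip_force: 39.0
```

```bash
python3 -m inch '[{"linear":[0,0,0],"angular":[0,0,0],"jaw":0},{"linear":[0,0,0],"angular":[0,0,0],"jaw":0},{"linear":[0,0,0],"angular":[0,0,0],"jaw":0},{"linear":[0,-0.006,0.002],"angular":[0,0,0],"jaw":0},{"linear":[0,0,0],"angular":[0,0,0],"jaw":0}]'
python3 - <<'E'
from h import *
import cv2
s=manip.read_state();print(s['tcp_pos'],s['finger_gap'])
a=vision.capture("top");b=vision.capture("side")
cv2.imwrite("pics/g1.png",np.hstack([cv2.resize(a[265:345,305:405],None,fx=4,fy=4,interpolation=2),cv2.resize(b[200:280+0,365:465],None,fx=4,fy=4,interpolation=2)])[:,:,::-1])
E
```

```text
time_s: 3.6
tcp_pos: [0.4334, -0.0806, 0.0546]
tcp_rot: [1.945, 2.466, 0.0]
ft_force: [-0.7, -0.0, 0.2]
finger_gap: 0.0431
grip_force: 0.0
[ 0.43341968 -0.0805694   0.05457585] 0.043062903242619376
```

View pics/g1.png

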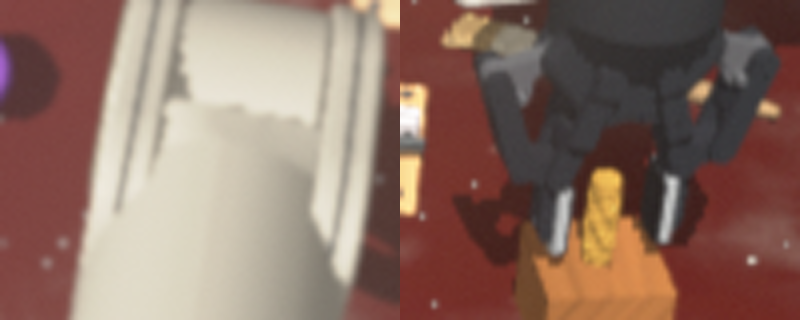

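The side crop shows the brass handle upright between the two open pads (about (600,215) in the crop). Closing and lifting.

```bash
python3 -m inch '[{"linear":[0,0,0],"angular":[0,0,0],"jaw":1},{"linear":[0,0,0],"angular":[0,0,0],"jaw":1},{"linear":[0,0,0],"angular":[0,0,0],"jaw":1},{"linear":[0,0,0],"angular":[0,0,0],"jaw":1},{"linear":[0,0,0],"angular":[0,0,0],"jaw":1}]' 40
python3 -m inch '[{"linear":[0,0,0],"angular":[0,0,0],"jaw":1},{"linear":[0,0,0.02],"angular":[0,0,0],"jaw":1},{"linear":[0,0,0.04],"angular":[0,0,0],"jaw":1},{"linear":[0,0,0.04],"angular":[0,0,0],"jaw":1},{"linear":[0,0,0.04],"angular":[0,0,0],"jaw":1}]' 40
python3 -m inch '[{"linear":[0,0,0.035],"angular":[0,0,0],"jaw":1},{"linear":[0.025,0.026,0],"angular":[0,0,0],"jaw":1},{"linear":[0.025,0.027,0],"angular":[0,0,0],"jaw":1},{"linear":[0.025,0.027,0],"angular":[0,0,0],"jaw":1},{"linear":[0.025,0.027,0],"angular":[0,0,0],"jaw":1}]' 40
python3 -m inch '[{"linear":[0.025,0.027,0],"angular":[0,0,0],"jaw":1},{"linear":[0.025,0.027,0],"angular":[0,0,0],"jaw":1},{"linear":[0.025,0.027,0],"angular":[0,0,0],"jaw":1},{"linear":[0,0,0],"angular":[0,0,0],"jaw":1},{"linear":[0,0,0],"angular":[0,0,0],"jaw":1}]' 40
python3 - <<'E'
from h import *
import cv2
s=manip.read_state();print(s['tcp_pos'],s['finger_gap'])
b=vision.capture("side")
u=proj("side",s['tcp_pos']).astype(int);print(u)
x,y=u[0]-60,u[1]-40
print(x,y);cv2.imwrite("pics/g2.png",cv2.resize(b[y:y+120,x:x+120],None,fx=5,fy=5,interpolation=2)[:,:,::-1])
E
```

```text
time_s: 4.2
tcp_pos: [0.4333, -0.0796, 0.0544]
tcp_rot: [-1.944, -2.467, -0.0]
ft_force: [-0.3, 0.8, 3.4]
finger_gap: 0.0127
grip_force: 38.9
time_s: 4.7
tcp_pos: [0.433, -0.0799, 0.1958]
tcp_rot: [1.945, 2.467, -0.0]
ft_force: [1.4, 2.0, 0.9]
finger_gap: 0.013
grip_force: 39.3
time_s: 5.2
tcp_pos: [0.5342, 0.0286, 0.2291]
tcp_rot: [-1.944, -2.468, -0.001]
ft_force: [-0.6, -0.7, 0.3]
finger_gap: 0.0126
grip_force: 39.4
time_s: 5.7
tcp_pos: [0.6083, 0.1086, 0.2284]
tcp_rot: [-1.943, -2.468, 0.003]
ft_force: [0.3, -0.9, 0.2]
finger_gap: 0.013
grip_force: 39.4
[0.60834698 0.10862612 0.22835299] 0.012967062681363353
[316 236]
256 196
```

View pics/g2.png

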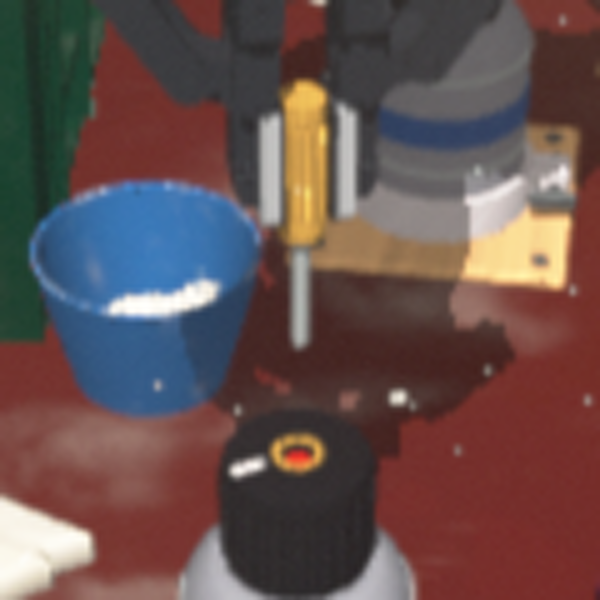

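```bash
python3 - <<'E'
from h import *
for z in(.176,.179,.182):print(z,atz("side",(315.6,264.6),z))
print(atz("side",(315.2,286.2),.138), proj("side",[.6083,.1086,.179]))
E
```

```text
0.176 [0.60940022 0.10554135 0.176     ]
0.179 [0.60916837 0.10943293 0.179     ]
0.182 [0.60893653 0.11332452 0.182     ]
[0.6095746  0.10932722 0.138     ] [316.2301816  264.27708632]
```

Tip and recess agree within 1 mm in the same camera. Descending to press.

```bash
python3 -m inch '[{"linear":[0,0,-0.015],"angular":[0,0,0],"jaw":1},{"linear":[0,0,-0.015],"angular":[0,0,0],"jaw":1},{"linear":[0,0,-0.009],"angular":[0,0,0],"jaw":1},{"linear":[0,0,-0.003],"angular":[0,0,0],"jaw":1},{"linear":[0,0,0],"angular":[0,0,0],"jaw":1}]' 60
python3 -m inch '[{"linear":[0,0,-0.001],"angular":[0,0,0],"jaw":1},{"linear":[0,0,-0.001],"angular":[0,0,0],"jaw":1},{"linear":[0,0,0],"angular":[0,0,0],"jaw":1},{"linear":[0,0,0],"angular":[0,0,0],"jaw":1},{"linear":[0,0,0],"angular":[0,0,0],"jaw":1}]' 60
```

```text
time_s: 6.25
tcp_pos: [0.608, 0.1082, 0.1867]
tcp_rot: [-1.944, -2.467, 0.001]
ft_force: [0.3, -0.4, 0.3]
finger_gap: 0.0124
grip_force: 58.4
time_s: 6.75
tcp_pos: [0.6084, 0.1084, 0.1855]
tcp_rot: [1.944, 2.467, 0.0]
ft_force: [-0.7, -0.4, -0.7]
finger_gap: 0.0127
grip_force: 58.4
```

```bash
python3 -m inch '[{"linear":[0,0,-0.001],"angular":[0,0,0],"jaw":1},{"linear":[0,0,-0.001],"angular":[0,0,0],"jaw":1},{"linear":[0,0,0],"angular":[0,0,0],"jaw":1},{"linear":[0,0,0],"angular":[0,0,0],"jaw":1},{"linear":[0,0,0],"angular":[0,0,0],"jaw":1}]' 60
python3 -m inch '[{"linear":[0,0,-0.001],"angular":[0,0,0],"jaw":1},{"linear":[0,0,-0.001],"angular":[0,0,0],"jaw":1},{"linear":[0,0,0],"angular":[0,0,0],"jaw":1},{"linear":[0,0,0],"angular":[0,0,0],"jaw":1},{"linear":[0,0,0],"angular":[0,0,0],"jaw":1}]' 60
```

```text
time_s: 7.25
tcp_pos: [0.6084, 0.1084, 0.1835]
tcp_rot: [1.944, 2.467, 0.001]
ft_force: [-0.3, -0.1, 2.5]
finger_gap: 0.0122
grip_force: 58.6
time_s: 7.75
tcp_pos: [0.6084, 0.1083, 0.1815]
tcp_rot: [1.944, 2.467, 0.0]
ft_force: [0.7, 0.7, 2.8]
finger_gap: 0.0125
grip_force: 58.7
```

```bash
python3 -m inch '[{"linear":[0,0,-0.001],"angular":[0,0,0],"jaw":1},{"linear":[0,0,-0.0005],"angular":[0,0,0],"jaw":1},{"linear":[0,0,0],"angular":[0,0,0],"jaw":1},{"linear":[0,0,0],"angular":[0,0,0],"jaw":1},{"linear":[0,0,0],"angular":[0,0,0],"jaw":1}]' 60
python3 -m inch '[{"linear":[0,0,-0.001],"angular":[0,0,0],"jaw":1},{"linear":[0,0,0],"angular":[0,0,0],"jaw":1},{"linear":[0,0,0],"angular":[0,0,0],"jaw":1},{"linear":[0,0,0],"angular":[0,0,0],"jaw":1},{"linear":[0,0,0],"angular":[0,0,0],"jaw":1}]' 60
```

```text
time_s: 8.25
tcp_pos: [0.6086, 0.1083, 0.1806]
tcp_rot: [1.944, 2.467, 0.001]
ft_force: [-1.5, -0.4, 8.8]
finger_gap: 0.0128
grip_force: 59.7
time_s: 8.75
tcp_pos: [0.6088, 0.1083, 0.1803]
tcp_rot: [1.944, 2.467, 0.003]
ft_force: [-2.4, -0.4, 14.7]
finger_gap: 0.0122
grip_force: 60.4
```

```bash
python3 -m inch '[{"linear":[0,0,0],"angular":[0,0,0],"jaw":1},{"linear":[0,0,0],"angular":[0,0,0],"jaw":1},{"linear":[0,0,0.01],"angular":[0,0,0],"jaw":1},{"linear":[0,0,0.02],"angular":[0,0,0],"jaw":1},{"linear":[0,0,0.02],"angular":[0,0,0],"jaw":1}]' 60
python3 -m inch '[{"linear":[-0.025,-0.027,0],"angular":[0,0,0],"jaw":1},{"linear":[-0.025,-0.027,0],"angular":[0,0,0],"jaw":1},{"linear":[-0.025,-0.027,0],"angular":[0,0,0],"jaw":1},{"linear":[-0.025,-0.027,0],"angular":[0,0,0],"jaw":1},{"linear":[-0.025,-0.027,0],"angular":[0,0,0],"jaw":1}]' 60
python3 -m inch '[{"linear":[-0.025,-0.027,0],"angular":[0,0,0],"jaw":1},{"linear":[-0.025,-0.026,0],"angular":[0,0,0],"jaw":1},{"linear":[0,0,-0.04],"angular":[0,0,0],"jaw":1},{"linear":[0,0,-0.04],"angular":[0,0,0],"jaw":1},{"linear":[0,0,0],"angular":[0,0,0],"jaw":1}]' 60
python3 - <<'E'
from h import *
import cv2
s=manip.read_state();print(s['tcp_pos'],s['finger_gap'])
b=vision.capture("side")
u=proj("side",s['tcp_pos']-[0,0,.049]).astype(int);print(u)
x,y=u[0]-60,u[1]-60
print(x,y);cv2.imwrite("pics/g3.png",cv2.resize(b[y:y+120,x:x+120],None,fx=5,fy=5,interpolation=2)[:,:,::-1])
E
```

```text
time_s: 9.25
tcp_pos: [0.6077, 0.1082, 0.2288]
tcp_rot: [-1.944, -2.467, 0.003]
ft_force: [0.5, 0.5, 0.0]
finger_gap: 0.0125
grip_force: 58.8
time_s: 9.75
tcp_pos: [0.4819, -0.0277, 0.2284]
tcp_rot: [-1.944, -2.467, 0.001]
ft_force: [0.4, -0.7, 0.7]
finger_gap: 0.0125
grip_force: 58.8
time_s: 10.25
tcp_pos: [0.43, -0.0797, 0.1452]
tcp_rot: [-1.942, -2.463, 0.008]
ft_force: [-0.7, 0.0, 0.0]
finger_gap: 0.0123
grip_force: 58.9
[ 0.42995151 -0.0796973   0.14520283] 0.012339632189911935
[420 241]
360 181
```

View pics/g3.png

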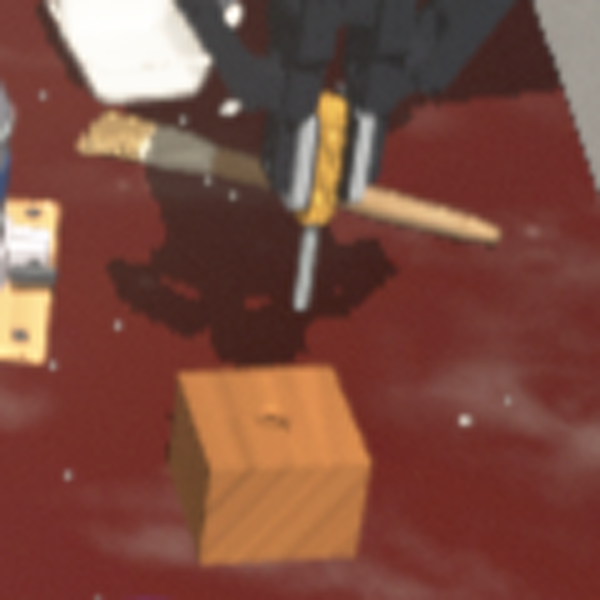

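```bash
python3 - <<'E'
from h import *
s=manip.read_state();t=s['tcp_pos'];print(t)
print("hole",atz("side",(414.4,264.0),.045),"tip",atz("side",(419.8,242.2),t[2]-.0494))
c=proj("side",[.433,-.08,.045]);print(c)
E
```

```text
[ 0.43165222 -0.07982237  0.14778965]
hole [ 0.43469503 -0.07883797  0.045     ] tip [ 0.43117448 -0.07437894  0.09838965]
[415.25179444 263.66126239]
```

```bash
python3 -m inch '[{"linear":[0.0015,0,-0.02],"angular":[0,0,0],"jaw":1},{"linear":[0,0,-0.02],"angular":[0,0,0],"jaw":1},{"linear":[0,0,-0.01],"angular":[0,0,0],"jaw":1},{"linear":[0,0,-0.006],"angular":[0,0,0],"jaw":1},{"linear":[0,0,0],"angular":[0,0,0],"jaw":1}]' 60
python3 -m inch '[{"linear":[0,0,0],"angular":[0,0,0],"jaw":1},{"linear":[0,0,0],"angular":[0,0,0],"jaw":1},{"linear":[0,0,-0.004],"angular":[0,0,0],"jaw":1},{"linear":[0,0,0],"angular":[0,0,0],"jaw":1},{"linear":[0,0,0],"angular":[0,0,0],"jaw":1}]' 60
```

```text
time_s: 10.8
tcp_pos: [0.4351, -0.0796, 0.0933]
tcp_rot: [1.944, 2.468, -0.0]
ft_force: [-0.2, 0.3, -0.5]
finger_gap: 0.0125
grip_force: 58.9
time_s: 11.3
tcp_pos: [0.4348, -0.0797, 0.0888]
tcp_rot: [-1.944, -2.467, 0.0]
ft_force: [-0.5, 0.4, -0.2]
finger_gap: 0.012
grip_force: 58.9
```

```bash
python3 -m inch '[{"linear":[-0.001,0,-0.005],"angular":[0,0,0],"jaw":1},{"linear":[0,0,-0.01],"angular":[0,0,0],"jaw":1},{"linear":[0,0,-0.01],"angular":[0,0,0],"jaw":1},{"linear":[0,0,-0.006],"angular":[0,0,0],"jaw":1},{"linear":[0,0,-0.002],"angular":[0,0,0],"jaw":1}]' 40
python3 -m inch '[{"linear":[0,0,0],"angular":[0,0,0],"jaw":1},{"linear":[0,0,0],"angular":[0,0,0],"jaw":-1},{"linear":[0,0,0],"angular":[0,0,0],"jaw":-1},{"linear":[0,0,0],"angular":[0,0,0],"jaw":-1},{"linear":[0,0,0],"angular":[0,0,0],"jaw":-1}]' 40
python3 -m inch '[{"linear":[0,0,0],"angular":[0,0,0],"jaw":-1},{"linear":[0,0,0.03],"angular":[0,0,0],"jaw":-1},{"linear":[0,0,0.045],"angular":[0,0,0],"jaw":-1},{"linear":[0,0,0.045],"angular":[0,0,0],"jaw":-1},{"linear":[0,0,0.045],"angular":[0,0,0],"jaw":-1}]'
python3 -m inch '[{"linear":[0.025,0.027,0.01],"angular":[0,0,0],"jaw":-1},{"linear":[0.025,0.027,0],"angular":[0,0,0],"jaw":-1},{"linear":[0.025,0.027,0],"angular":[0,0,0],"jaw":-1},{"linear":[0.025,0.027,0],"angular":[0,0,0],"jaw":-1},{"linear":[0.025,0.027,0],"angular":[0,0,0],"jaw":-1}]'
python3 -m inch '[{"linear":[0.025,0.027,0],"angular":[0,0,0],"jaw":-1},{"linear":[0.025,0.027,0],"angular":[0,0,0],"jaw":-1},{"linear":[0,0,0],"angular":[0,0,0],"jaw":-1},{"linear":[0,0,0],"angular":[0,0,0],"jaw":-1},{"linear":[0,0,0],"angular":[0,0,0],"jaw":-1}]'
python3 - <<'E'
from h import *
import cv2
print(manip.read_state()['tcp_pos'],manip.read_state()['joints'])
b=vision.capture("side")
cv2.imwrite("pics/g4.png",cv2.resize(b[190:340,270:470],None,fx=4,fy=4,interpolation=2)[:,:,::-1])
E
```

```text
time_s: 11.8
tcp_pos: [0.4332, -0.0798, 0.0548]
tcp_rot: [-1.944, -2.467, 0.002]
ft_force: [-0.6, 0.0, -0.8]
finger_gap: 0.0125
grip_force: 58.9
time_s: 12.3
tcp_pos: [0.434, -0.0796, 0.056]
tcp_rot: [1.944, 2.467, 0.001]
ft_force: [-0.5, 0.0, 0.5]
finger_gap: 0.0703
grip_force: 0.0
time_s: 12.8
tcp_pos: [0.4334, -0.0799, 0.2227]
tcp_rot: [1.945, 2.467, 0.001]
ft_force: [1.9, 1.0, -0.7]
finger_gap: 0.0856
grip_force: 0.0
time_s: 13.3
tcp_pos: [0.5598, 0.0567, 0.2307]
tcp_rot: [-1.944, -2.468, -0.0]
ft_force: [0.7, -0.8, 0.0]
finger_gap: 0.0853
grip_force: 0.0
time_s: 13.8
tcp_pos: [0.6086, 0.1082, 0.2309]
tcp_rot: [1.946, 2.466, -0.0]
ft_force: [0.8, 0.2, -0.1]
finger_gap: 0.0854
grip_force: 0.0
[0.60857911 0.10816337 0.23089976] [-0.73825338  0.35422055  0.63064475  1.5113779  -0.21110074  1.34500374
  0.14478719]
```

View pics/g4.png

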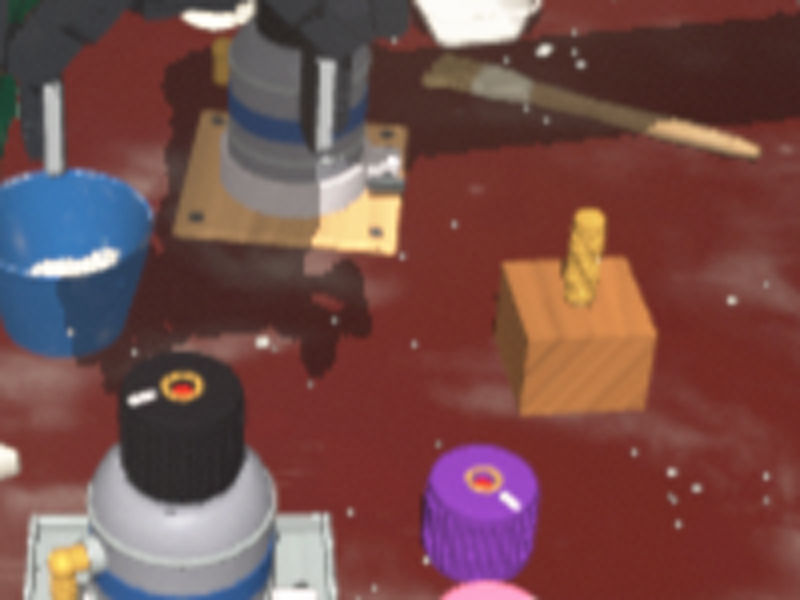

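The pin stands back in its block ((585,255) in the crop), and the tray cap with its button out is at (182,385). Going down onto the cap.

```bash
python3 -m inch '[{"linear":[0,0,-0.04],"angular":[0,0,0],"jaw":-1},{"linear":[0,0,-0.04],"angular":[0,0,0],"jaw":-1},{"linear":[0,0,-0.03],"angular":[0,0,0],"jaw":-1},{"linear":[0,0,-0.012],"angular":[0,0,0],"jaw":-1},{"linear":[0,0,0],"angular":[0,0,0],"jaw":-1}]'
python3 -m inch '[{"linear":[0,0,0],"angular":[0,0,0],"jaw":0.3},{"linear":[0,0,0],"angular":[0,0,0],"jaw":1},{"linear":[0,0,0],"angular":[0,0,0],"jaw":1},{"linear":[0,0,0],"angular":[0,0,0],"jaw":1},{"linear":[0,0,0],"angular":[0,0,0],"jaw":1}]' 30
python3 -m inch '[{"linear":[0,0,0],"angular":[0,0,0],"jaw":1},{"linear":[0,0,0],"angular":[0,0,0],"jaw":1},{"linear":[0,0,0],"angular":[0,0,0],"jaw":1},{"linear":[0,0,0],"angular":[0,0,0],"jaw":1},{"linear":[0,0,0],"angular":[0,0,0],"jaw":1}]' 50
python3 -c "
from h import *
s=manip.read_state();print(s['ft_force'],s['ft_torque'],s['joints'])"
```

```text
time_s: 14.35
tcp_pos: [0.608, 0.1087, 0.1081]
tcp_rot: [-1.945, -2.466, 0.002]
ft_force: [0.3, 0.2, 0.7]
finger_gap: 0.0854
grip_force: 0.0
time_s: 14.85
tcp_pos: [0.6098, 0.1094, 0.1107]
tcp_rot: [1.944, 2.467, 0.004]
ft_force: [-1.7, -1.3, 7.2]
finger_gap: 0.0457
grip_force: 29.9
time_s: 15.35
tcp_pos: [0.6098, 0.1094, 0.1108]
tcp_rot: [1.944, 2.467, 0.004]
ft_force: [-1.8, -0.6, 8.9]
finger_gap: 0.0451
grip_force: 49.8
[-1.8496426  -0.60473173  8.86762533] [-0.14554751  0.61757416  0.08323337] [-0.70979482  0.45636358  0.59181574  1.64828407 -0.2774747   1.11930074
  0.19209126]
```

```bash
python3 -m inch '[{"linear":[0,0,0.0005],"angular":[0,0,0.05],"jaw":1},{"linear":[0,0,0],"angular":[0,0,0.05],"jaw":1},{"linear":[0,0,0],"angular":[0,0,0.05],"jaw":1},{"linear":[0,0,0],"angular":[0,0,0],"jaw":1},{"linear":[0,0,0],"angular":[0,0,0],"jaw":1}]' 50
python3 -c "
from h import *
s=manip.read_state();print(s['ft_force'],s['ft_torque'],s['joints'])"
python3 -m inch '[{"linear":[0,0,0],"angular":[0,0,0.05],"jaw":1},{"linear":[0,0,0],"angular":[0,0,0.05],"jaw":1},{"linear":[0,0,0],"angular":[0,0,0.05],"jaw":1},{"linear":[0,0,0],"angular":[0,0,0],"jaw":1},{"linear":[0,0,0],"angular":[0,0,0],"jaw":1}]' 50
python3 -c "
from h import *
s=manip.read_state();print(s['ft_force'],s['ft_torque'],s['joints'])"
```

```text
time_s: 15.85
tcp_pos: [0.6098, 0.1095, 0.1108]
tcp_rot: [1.755, 2.604, 0.003]
ft_force: [0.0, -0.8, 7.3]
finger_gap: 0.0449
grip_force: 51.2
[ 0.0128351  -0.83210195  7.29023973] [-0.00967866  0.12764385  0.06788257] [-0.68800113  0.45044004  0.56207859  1.64696362 -0.26158134  1.11737863
  0.32868796]
time_s: 16.35
tcp_pos: [0.6099, 0.1095, 0.1109]
tcp_rot: [1.555, 2.728, 0.003]
ft_force: [0.3, 0.2, 6.8]
finger_gap: 0.0448
grip_force: 51.2
[0.30353767 0.1869033  6.78321812] [-0.05806754  0.03181705  0.08399354] [-0.6661767   0.44492206  0.53276946  1.64575972 -0.24638228  1.11555094
  0.46710769]
```

Turned 0.3 rad anticlockwise with almost no torque, so that is the loosening direction. Continuing to about 0.82 rad, then lifting gently.

```bash
python3 -m inch '[{"linear":[0,0,0],"angular":[0,0,0.13],"jaw":1},{"linear":[0,0,0],"angular":[0,0,0.13],"jaw":1},{"linear":[0,0,0],"angular":[0,0,0.13],"jaw":1},{"linear":[0,0,0],"angular":[0,0,0.13],"jaw":1},{"linear":[0,0,0],"angular":[0,0,0],"jaw":1}]' 50
python3 -c "
from h import *
s=manip.read_state();print(s['ft_force'],s['ft_torque'],s['joints'])"
python3 -m inch '[{"linear":[0,0,0.002],"angular":[0,0,0],"jaw":1},{"linear":[0,0,0.002],"angular":[0,0,0],"jaw":1},{"linear":[0,0,0.002],"angular":[0,0,0],"jaw":1},{"linear":[0,0,0.002],"angular":[0,0,0],"jaw":1},{"linear":[0,0,0],"angular":[0,0,0],"jaw":1}]' 50
```

```text
time_s: 16.85
tcp_pos: [0.6098, 0.1094, 0.1108]
tcp_rot: [0.795, 3.037, 0.002]
ft_force: [-1.5, -0.0, 6.4]
finger_gap: 0.0451
grip_force: 51.2
[-1.4529097  -0.03241746  6.43110326] [0.0426409  0.13807948 0.14058605] [-0.59007666  0.4291858   0.43226934  1.64171572 -0.19636913  1.11125543
  0.95380873]
time_s: 17.35
tcp_pos: [0.609, 0.1093, 0.1176]
tcp_rot: [0.8, 3.038, 0.0]
ft_force: [0.6, -0.6, -1.3]
finger_gap: 0.0453
grip_force: 51.0
```

```bash
python3 -m inch '[{"linear":[0,0,0.01],"angular":[0,0,0],"jaw":1},{"linear":[0,0,0.02],"angular":[0,0,0],"jaw":1},{"linear":[0,0,0.02],"angular":[0,0,0],"jaw":1},{"linear":[0,0,0.02],"angular":[0,0,0],"jaw":1},{"linear":[0,0,0.01],"angular":[0,0,0],"jaw":1}]' 50
python3 -m inch '[{"linear":[0,0,0],"angular":[0,0,0],"jaw":1},{"linear":[0,0,0],"angular":[0,0,0],"jaw":1},{"linear":[0,0,0],"angular":[0,0,0],"jaw":1},{"linear":[0,0,0],"angular":[0,0,0],"jaw":1},{"linear":[0,0,0],"angular":[0,0,0],"jaw":1}]' 50
python3 - <<'E'
from h import *
import cv2
b=vision.capture("side")
cv2.imwrite("pics/g5.png",cv2.resize(b[190:340,270:470],None,fx=4,fy=4,interpolation=2)[:,:,::-1])
E
```

```text
time_s: 17.85
tcp_pos: [0.6096, 0.1093, 0.1998]
tcp_rot: [0.8, 3.036, 0.002]
ft_force: [0.3, -0.6, -0.9]
finger_gap: 0.0448
grip_force: 51.1
time_s: 18.35
tcp_pos: [0.6086, 0.1092, 0.1967]
tcp_rot: [-0.8, -3.037, 0.001]
ft_force: [-0.3, -0.2, -1.0]
finger_gap: 0.0449
grip_force: 51.1
```

View pics/g5.png

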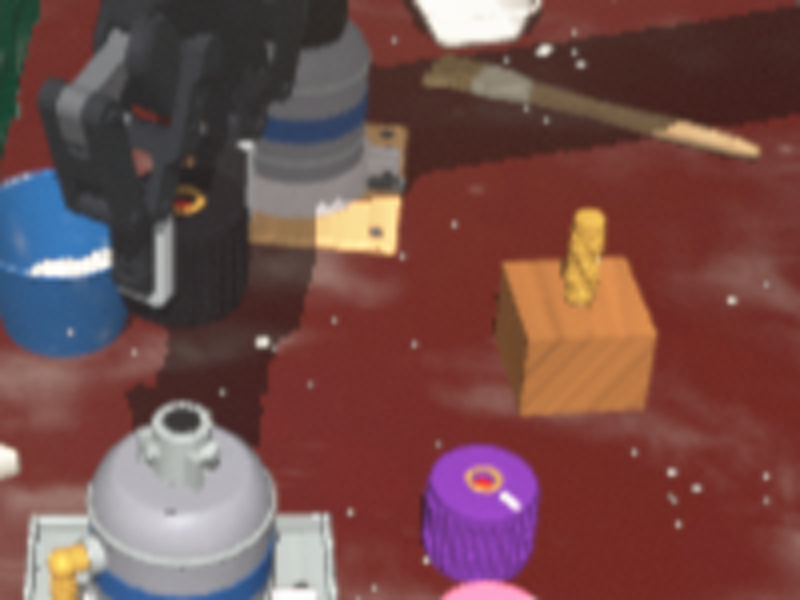

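The cap is held level above the open neck ((182,420) in the crop), about 86 mm over the shoulder. The pin is in its block at (585,255), so I'm handing in.

```bash
python3 -c "
from rig import manip
print(manip.hand_in())"
```

```text
the job is handed in; nothing more can be done
None
```

I vented the tray pot with the pin (button fully down for about a second), put the pin back in its block, unscrewed the cap anticlockwise and handed in, holding it level about 86 mm above the pot's shoulder; it took about 18 s, and the hand-in returned no verdict.

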